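# Show the next scale weight to the inspection camera

### The arm

A 7-joint arm with a two-finger parallel gripper is mounted at the origin on the work surface. World frame = base frame: x ahead of the robot, y to its left, z up, the work surface at z = 0. Lengths are in m, angles in degrees, forces in N, time in s.
With the tool pointing down it reaches from about 0.35 to 0.775 m from the base axis. Payload 3.1 kg.
Tool frame: the origin (TCP) lies on the centre line of the jaws, within the pads' length; the fingertips stand 17 mm ahead of it and the grasp point (between the pads) lies 2 mm behind it (robot.tip_reach is the distance from the TCP to the fingertips, in m); z points along the fingers, y is the line along which they close (so a half turn about z gives the same grasp; the last joint's range is limited). The gripper opens to 85 mm and grips with 20 to 120 N. Pads are 22 mm wide; open, the fingers measure 114 mm over their backs; the gripper's body (76 mm by 85 mm) begins 54 mm behind the grasp point. The pads swing forward as they close: fully open they stand 13 mm farther back than shut.
Start: joints at [69.517, 17.813, 0.802, 86.603, -0.252, 75.585, -1.558], TCP at [0.171, -0.523, 0.248] pointing down, gripper open.
Joint ranges: [-154.91, 154.91], [-16.99, 109.72], [-72.82, 74.43], [7.12, 147.25], [-82.49, 262.49], [11.32, 116.49], [-174.64, 174.64]. Speed limits (degrees/s): [159.86, 159.86, 180, 180, 180, 180, 180].

### API

Orientations are given as [roll, pitch, yaw] about the fixed x, y, z axes, in that order (R = Rz(yaw) Ry(pitch) Rx(roll)).
In Python, from station import robot, fingers, vision, workorder, recognise gives the robot as it stands. Calls block until the motion is done:
- robot.move_to(position, orientation): joint-space move of the TCP to a pose.
- robot.line_to(position, orientation=None, velocity=0.15, f_stop=None): straight line of the TCP; orientation=None keeps the orientation; velocity is the mean speed in m/s. With f_stop (N) it stops when the force on the tool has changed by that much, and returns True; else False.
- robot.move_j(angles): joint-space move.
- fingers.gripper_to(opening, force=None): opening from 0.0 (shut) to 1.0 (fully open); force is the grip in N (None keeps the last); returns when the fingers have stopped.
- robot.pause(seconds).
- robot.inverse_kinematics(position, orientation): joint angles nearest the present ones, or None.
- vision.grab_frame(name): name is "scene" or "side" or "wrist"; returns the picture (400x640x3 uint8, red, green, blue); there is no depth.
- vision.calibration(name): a dict with "mtx" (3x3 intrinsics, pixels), "extrinsics" (4x4, takes a point from world to camera coordinates); the wrist camera has in their place "T_tool_cam" (4x4, takes a point from camera to tool coordinates, whose origin is the TCP and whose axes are the flange's). Camera axes: x right, y up, looking along -z (the intrinsics and any distortion apply to the point x, -y, -z); pixel columns grow to the right and rows downward; lengths in m; the calibration is good to about 2 mm. The wrist camera is an equidistant fisheye: a pixel r from the principal point sees the ray r / f radians off the axis. A picture is of the moment at which its call begins: read the wrist's pose just before it. calibration takes no time and is no camera call.
A pose or a line that the arm cannot do raises robot.PlanningError and nothing moves.
- workorder.close_job(): hands the job in, once; it reports no verdict.
Trained networks look in the newest picture that a camera, given by its name, has taken for a name from the list of things; names that differ only in an ending like _2 or _b are one class to them, and where a whole thing is asked for, a point or a joint stands for the part that bears it (a point fixed in the world has none). Each returns a list of dicts, best first, with "p" (0 to 1); they miss things now and then, are a little off and sometimes report something else, mostly with a low value. They report only what shows in the picture. A call takes as long as a camera call. They do not tell look-alikes from the thing itself.
- recognise(label, camera): "rect" ([centre column, centre row, width, height] in pixels, round what is visible of it).
Readings, each from a call of its own:
- robot.current_time_s(): time.
- robot.current_joint_positions(): joint angles.
- robot.current_dq(): joint speeds.
- robot.current_joint_torque(): joint torques, N m.
- robot.current_tool_pos(): TCP position.
- robot.current_eef_rot(): TCP orientation.
- robot.current_contact_force(): force on the tool from outside, world axes, zero at the start.
- robot.current_torque(): the same for the moment, N m.
- robot.current_finger_gap(): opening from 0.0 (shut) to 1.0 (fully open).
Only numpy, scipy, OpenCV 4.12 (cv2) and the standard library are available. Lean on these libraries where they do the work, as an engineer would, in place of code of your own. Each camera call takes 0.05 s, during which the arm holds its last target. There are 200 camera calls.

### The job

We are checking the pharmacy's weights: first take the finished weight off the scale pan and put it fully home, upright, in its own hole in the wooden weight block, without dropping it. Then take the biggest weight out of the block and hold it up in the air before the inspection camera, its underside squarely facing the lens, centred in front of it and 150 mm away. Finish holding it there still, and do not bump the camera or shift the little weight or the things standing around (abacus, mortar, jar).

Things in the scene. Friction and masses are not known exactly. Their poses are not given: they have to be found in the camera images.
- weight_200: The finished weight, plain steel, 0.2 kg, standing upright on the scale pan at the start. Round: body 28 mm in diameter and 33 mm high, above it a narrow neck (12 mm) and a knob 17 mm in diameter; 46 mm tall in all. Origin: centre of the underside; z runs up the axis to the knob.
- weight_500: The biggest weight, to be shown: steel, 0.5 kg, upright in the block's largest hole at the start, its underside 14 mm below the block's top. Round: body 38 mm in diameter and 44.5 mm high, above it a neck (16 mm) and a knob 23.5 mm in diameter; 62 mm tall in all. Origin: centre of the underside; z runs up the axis to the knob.
- weight_50: The little weight, same shape in steel, 18 mm in diameter, 30 mm tall, 0.05 kg; it stands in the smallest hole and stays there. Origin: centre of the underside, z up.
- block: Wooden weight block, fixed: 70 (x) by 230 (y) by 30 mm high, with four round holes, 14 mm deep, in a row along its y axis: at y = +78 mm a 41 mm hole (weight_500), at +22 a 31 mm hole (empty, weight_200's own), at -34 a 25 mm hole (empty, its weight is away), at -82 a 21 mm hole (weight_50). Its x axis points roughly away from the robot. Origin: centre of the underside, on the counter; z up.
- hole_200 (a point): Centre of the mouth of weight_200's own hole, in the plane of the block's top (30 mm above the counter). The hole is 31 mm in diameter, 14 mm deep, its rim chamfered 1.5 mm. Axes as the block's.
- scale: White electronic counter scale, fixed; housing 200 (x) by 170 (y) by 42 mm high. Its round steel pan, 112 mm in diameter, is centred 25 mm along +x from the origin, its rigid top 60 mm above the counter. Origin: centre of the underside, on the counter; z up. Scale and block stand one on the left, one on the right, either way round.
- cam_head: Inspection camera head (black housing 46 x 56 x 46 mm, round steel lens barrel 42 mm), fixed on a low stand at the far side, looking back to the robot and up, 35 degrees off vertical. Origin: centre of the lens front, 105 mm above the counter; z: viewing direction, out of the lens; y level. The weight's underside belongs 150 mm along z, its own z axis pointing the same way (knob away).
- abacus: Dark wooden abacus, 122 x 250 x 22 mm, lying loose on the counter. Origin: centre of the underside.
- mortar: White ceramic mortar, an open cup 96 mm in diameter and 70 mm high, loose. Origin: centre of the underside.
- jar: Amber glass medicine jar with a white cap, 60 mm in diameter, 95 mm high, loose. Origin: centre of the underside.
Not all that is in view belongs to the job. What is shaped like the part that bears cam_head but red is not meant.

How it is judged (in metres and radians):
On the way, in this order (a step that is already met when the one before it is completed fails the run):
1. the finished weight stands fully home in its own hole, released (horizontal distance between weight_200 and hole_200 below 0.004 m and z of weight_200 in the frame of hole_200 below -0.01 m and angle between weight_200's own z axis and vertical below 0.1 rad and contact force between the fingers and weight_200 below 0.1 N and linear speed of weight_200 below 0.02 m/s), for 0.2 s.
2. the biggest weight is lifted clear of the block, in the fingers (height (world z) of weight_500 above 0.045 m and contact force between the fingers and weight_500 above 0.5 N), for 0.1 s.
At the end, for the whole second after the job is handed in: weight_200 released upright in its hole, 10 mm deep or more, within 4 mm; weight_500 still, held by the fingers alone, underside centre 128-172 mm before the lens, within 18 mm of its axis in x and y, aligned within 12 degrees, knob away; weight_50 in its hole (all of step 1 and x of weight_500 in the frame of cam_head between -0.018 and 0.018 m and y of weight_500 in the frame of cam_head between -0.018 and 0.018 m and z of weight_500 in the frame of cam_head between 0.128 and 0.172 m and angle between the z axis of weight_500 and the z axis of cam_head, either way round below 0.21 rad and angle between weight_500's own z axis and vertical below 1 rad and contact force between the fingers and weight_500 above 0.5 N and contact force between weight_500 and block below 0.05 N and contact force between weight_500 and scale below 0.05 N and contact force between weight_500 and cam_head below 0.05 N and contact force between weight_500 and weight_200 below 0.05 N and linear speed of weight_500 below 0.02 m/s and angular speed of weight_500 below 0.2 rad/s and distance of weight_50 from where it was at the start of the episode below 0.008 m and angle between weight_50's own z axis and vertical below 0.15 rad); the arm keeps its last pose, push and grip.
It fails at once if the camera was touched (contact force between cam_head and anything else above 2 N).
It fails at once if a weight was dropped ((linear speed of weight_200 above 0.5 m/s and contact force between the fingers and weight_200 below 0.05 N) or (linear speed of weight_500 above 0.5 m/s and contact force between the fingers and weight_500 below 0.05 N)).
It fails at once if the little weight was disturbed (distance of weight_50 from where it was at the start of the episode above 0.01 m).
It fails at once if the abacus, mortar or jar was disturbed (distance of any of abacus, mortar, jar from where it was at the start of the episode above 0.015 m).
It also fails if it takes over 64 s, if anything falls off the work surface, if the arm or the gripper's body presses on something with over 40 N, if the wrist force passes 120 N, or if a joint passes its speed limit or range.

## Working session

There is one attempt and no reset: what is moved stays moved. The work goes in short steps, each a Python script; the robot and the scene stay as the last script left them, time stands still between calls to the robot, and variables do not carry over. Pictures are saved under pics/ and viewed, on a budget of 10 in all, crops included, one or two more only if the job needs it, and the job is handed in when it is done.

```bash
mkdir -p pics; ls
python3 - <<'E'
from station import robot, fingers, vision, workorder, recognise
import cv2, numpy as np
np.set_printoptions(precision=4,suppress=True)
ims=[]
for c in ("scene","side"):
    im=vision.grab_frame(c); ims.append(im)
    k=vision.calibration(c); print(c,{a:np.array(b) for a,b in k.items()})
    for l in ("weight_200","weight_500","weight_50","block","scale","cam_head","abacus","mortar","jar"):
        print(l,[(np.round(d["rect"],1).tolist(),round(d["p"],2)) for d in recognise(l,c)])
    cv2.imwrite(f"pics/{c}0.png",im[...,::-1])
print({a:np.array(b) for a,b in vision.calibration("wrist").items()})
print(robot.current_time_s(),robot.current_tool_pos(),robot.current_eef_rot())
E
```

```text
pics
scene {'mtx': array([[391.9171,   0.    , 323.871 ],
       [  0.    , 391.9171, 199.3704],
       [  0.    ,   0.    ,   1.    ]]), 'extrinsics': array([[ 0.5999,  0.7996,  0.0252, -0.3443],
       [-0.4375,  0.3016,  0.8471,  0.2004],
       [ 0.6698, -0.5193,  0.5308, -1.3443],
       [ 0.    ,  0.    ,  0.    ,  1.    ]])}
weight_200 [([396.8, 154.8, 8.6, 20.7], 0.73), ([236.5, 202.0, 19.6, 26.4], 0.68), ([187.6, 246.1, 9.2, 8.8], 0.65)]
weight_500 [([396.8, 154.8, 8.6, 20.7], 0.73), ([236.5, 202.0, 19.6, 26.4], 0.68), ([187.6, 246.1, 9.2, 8.8], 0.65)]
weight_50 [([396.8, 154.8, 8.6, 20.7], 0.73), ([236.5, 202.0, 19.6, 26.4], 0.68), ([187.6, 246.1, 9.2, 8.8], 0.65)]
block [([210.8, 238.6, 103.1, 66.5], 0.68)]
scale [([373.0, 171.3, 86.8, 44.4], 0.77)]
cam_head [([297.1, 180.6, 33.9, 35.1], 0.77), ([387.5, 257.1, 45.3, 44.8], 0.72), ([346.1, 215.2, 37.1, 38.8], 0.63)]
abacus [([456.5, 201.4, 98.3, 56.9], 0.79), ([211.2, 237.4, 97.0, 71.9], 0.48)]
mortar [([157.1, 307.1, 60.8, 68.3], 0.6)]
jar [([285.4, 283.8, 35.8, 59.4], 0.83)]
side {'mtx': array([[500.9082,   0.    , 315.67
[... 589 characters left out ...]
head [([303.5, 197.4, 28.6, 38.9], 0.72), ([232.2, 325.8, 103.3, 112.0], 0.71), ([381.5, 203.4, 30.4, 39.8], 0.68), ([246.9, 186.0, 23.7, 29.2], 0.65)]
abacus [([232.1, 326.3, 104.2, 110.2], 0.85)]
mortar [([332.8, 135.6, 29.6, 33.7], 0.64)]
jar [([294.9, 163.8, 17.7, 31.1], 0.81), ([342.6, 291.6, 16.4, 24.6], 0.69)]
{'mtx': array([[309.7069,   0.    , 316.8367],
       [  0.    , 309.7069, 197.421 ],
       [  0.    ,   0.    ,   1.    ]]), 'T_tool_cam': array([[ 0.0011,  0.9634,  0.2681,  0.0671],
       [ 1.    , -0.0015,  0.0012,  0.0012],
       [ 0.0016,  0.2681, -0.9634, -0.1262],
       [ 0.    ,  0.    ,  0.    ,  1.    ]])}
1.0 [ 0.1708 -0.5228  0.2483] [179.9988   0.0014  18.0977]
```

View pics/scene0.png

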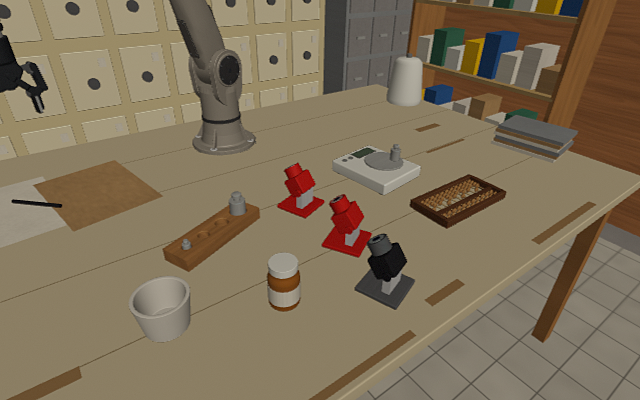

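View pics/side0.png

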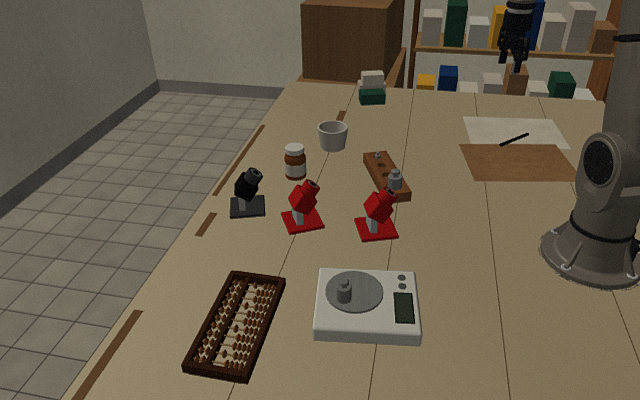

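The scene picture shows the weight on the pan at (397,155), weight_500 at (236,202) in the block and weight_50 at (187,246). Of the camera stands, the black one at (386,257) is the real one. The red ones at (298,185) and (345,218) are decoys. In the side picture the black one is at (247,187), weight_200 at (344,292) and weight_500 at (394,179).

```bash
cat > h.py <<'E'
from station import robot, fingers, vision, workorder, recognise
import cv2, numpy as np
from scipy.spatial.transform import Rotation as Ro
np.set_printoptions(precision=4,suppress=True)
def ray(c,px,pose=None):
    k=vision.calibration(c); M=np.array(k["mtx"]); u=(np.array(px,float)-M[:2,2])/M[0,0]
    if c=="wrist":
        r=np.linalg.norm(u); d=np.array([*(u/max(r,1e-9)*np.sin(r)),np.cos(r)])*[1,-1,-1]
        p,R=pose; T=np.array(k["T_tool_cam"]); return p+R@T[:3,3], R@T[:3,:3]@d
    E=np.array(k["extrinsics"]); d=np.array([u[0],-u[1],-1]); d/=np.linalg.norm(d)
    return -E[:3,:3].T@E[:3,3], E[:3,:3].T@d
def proj(c,P,pose=None):
    k=vision.calibration(c); M=np.array(k["mtx"]); P=np.atleast_2d(P)
    if c=="wrist":
        p,R=pose; T=np.array(k["T_tool_cam"]); q=((P-p)@R-T[:3,3])@T[:3,:3]*[1,-1,-1]
        r=np.linalg.norm(q[:,:2],axis=1); th=np.arctan2(r,q[:,2]); u=q[:,:2]/np.maximum(r,1e-9)[:,None]*th[:,None]
    else:
        E=np.array(k["extrinsics"]); q=(P@E[:3,:3].T+E[:3,3])*[1,-1,-1]; u=q[:,:2]/q[:,2:]
    return u*M[0,0]+M[:2,2]
def tri(rays):
    A=[np.eye(3)-np.outer(d,d)for o,d in rays]; b=[a@o for a,(o,d) in zip(A,rays)]
    x=np.linalg.solve(sum(A),sum(b)); return x,[np.linalg.norm(a@(x-o)) for a,(o,d) in zip(A,rays)]
def atz(r,z): return r[0]+r[1]*(z-r[0][2])/r[1][2]
def pose(): return np.array(robot.current_tool_pos()), Ro.from_euler("xyz",robot.current_eef_rot(),degrees=True).as_matrix()
def eul(R): return Ro.from_matrix(R).as_euler("xyz",degrees=True).tolist()
def rec(l,c): return [(np.array(d["rect"]),round(d["p"],2)) for d in recognise(l,c)]
E
python3 - <<'E'
from h import *
S={"w200":((396.8,154.8),(344.4,292.3)),"w500":((236.5,202),(394.6,178.9)),"head":((385.5,257),(246.9,186)),"jar":((285.4,283.8),(294.9,163.8)),"mortar":((157,307),(332.8,135.6)),"abacus":((456.5,201.4),(232,326)),"lens":((377,241),(256,174)),
"red1":((299,180),(381,203)),"red2":((346,215),(303.5,197.4)),"w50":((187.6,246.1),(378,155))}
for n,(a,b) in S.items(): print(n,*tri([ray("scene",a),ray("side",b)]))
ims=[cv2.imread("pics/scene0.png")[220:315,340:430],cv2.imread("pics/side0.png")[160:225,220:310],cv2.imread("pics/scene0.png")[180:275,150:270],cv2.imread("pics/side0.png")[265:345,310:425]]
out=np.vstack([np.hstack([cv2.resize(i,(400,300),interpolation=cv2.INTER_CUBIC) for i in ims[:2]]),np.hstack([cv2.resize(i,(400,300),interpolation=cv2.INTER_CUBIC) for i in ims[2:]])])
cv2.imwrite("pics/crop1.png",out)
E
```

```text
w200 [0.5135 0.2965 0.0757] [np.float64(0.00520163321868724), np.float64(0.005201633218687427)]
w500 [ 0.4545 -0.1702  0.0519] [np.float64(0.0005926734679410327), np.float64(0.000592673467941039)]
head [ 0.8164 -0.0383  0.0701] [np.float64(0.00026793361891369984), np.float64(0.00026793361891380425)]
jar [ 0.7394 -0.2154  0.0416] [np.float64(0.002098339908156425), np.float64(0.002098339908156313)]
mortar [ 0.6651 -0.4186  0.0399] [np.float64(0.0027549529196781433), np.float64(0.002754952919678009)]
abacus [0.7144 0.3461 0.0006] [np.float64(0.007211002710401284), np.float64(0.007211002710401132)]
lens [ 0.7954 -0.0481  0.1009] [np.float64(0.002586043197244001), np.float64(0.002586043197243956)]
red1 [ 0.4774 -0.0121  0.0751] [np.float64(0.004658353821453196), np.float64(0.004658353821453354)]
red2 [ 0.6637 -0.0111  0.071 ] [np.float64(0.0017749859173198054), np.float64(0.00177498591731982)]
w50 [ 0.5174 -0.3179  0.0334] [np.float64(0.005258354349840237), np.float64(0.005258354349840093)]
```

View pics/crop1.png

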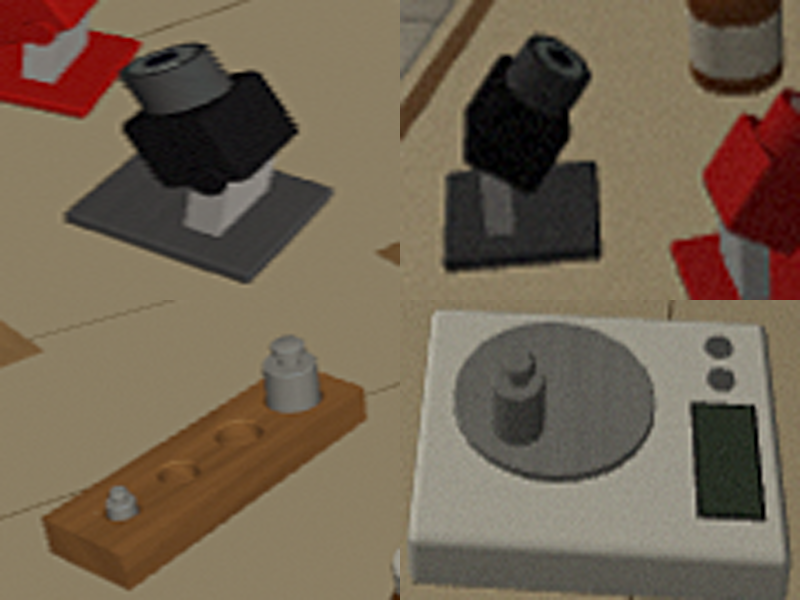

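Run:
```python
from h import *
C={"A":(354.6,288.7),"B":(395.1,308.7),"C":(414.7,280.2)}
P=[atz(ray("scene",p),0.012) for p in C.values()]; print("plate scene",P)
Q=[atz(ray("side",p),0.012) for p in [(230.1,218.1),(265,215.3),(263.9,194.7),(230.1,198.6)]]; print("plate side",Q)
for y in (113,-67): print(y,robot.inverse_kinematics([0.4765,-0.2217,0.2],[180,0,y]))
for y in (0,90,180,-90): print(y,robot.inverse_kinematics([0.5135,0.2965,0.24],[180,0,y]))
```

```text
plate scene [array([ 0.8031, -0.0989,  0.012 ]), array([ 0.8837, -0.0717,  0.012 ]), array([0.8544, 0.0131, 0.012 ])]
plate side [array([0.8444, 0.0268, 0.012 ]), array([ 0.7617, -0.0013,  0.012 ]), array([ 0.7928, -0.0914,  0.012 ]), array([ 0.8757, -0.0566,  0.012 ])]
113 [ 45.9935  19.3724 -29.5345  94.0186  10.0691  69.2674  37.2725]
-67 [  27.8411   17.0341   -6.0008   94.7182    1.8882   68.3463 -135.5952]
0 [  -2.7738   29.3398  -44.5516   78.9946   20.4399   79.8435 -137.1696]
90 [  2.6985  32.8371 -55.1864  78.7823  26.7204  81.9401 -51.7272]
180 [  2.4305  32.6243 -54.6192  78.7924  26.3655  81.807   38.5276]
-90 [  5.5715  35.5348 -61.7501  78.6765  31.0038  83.6873 125.2273]
```

Run:
```python
from h import *
print(robot.current_time_s())
ims=[]
for i,y in enumerate((113,-67)):
    robot.move_to([0.4765,-0.2217,0.2],[180,0,y]); p=pose(); im=vision.grab_frame("wrist"); ims.append(im)
    cv2.imwrite(f"pics/wb{i}.png",im[...,::-1]); np.savez(f"wb{i}.npz",p=p[0],R=p[1]); print(p,robot.current_time_s())
    for l in("weight_500","block"): print(l,rec(l,"wrist"))
    for n,P in (("hole",[0.4765,-0.2217,0.03]),("w500top",[.4545,-.17,.078]),("w50",[.5174,-.318,.046])): print(n,proj("wrist",P,p))
cv2.imwrite("pics/wb.png",np.hstack([im[60:340,120:520,::-1] for im in ims]))
```

```text
1.0
(array([ 0.4757, -0.2239,  0.2   ]), array([[-0.3872,  0.922 , -0.0006],
       [ 0.922 ,  0.3872, -0.0013],
       [-0.001 , -0.001 , -1.    ]])) 2.6417
weight_500 [(array([317.3, 274. ,  16.6,  19.6]), 0.84), (array([315.9, 124.2,  46.2,  41.4]), 0.66), (array([318.1, 192.5,  72.9, 211.8]), 0.35), (array([619.6, 166.1,  40.7,  52.2]), 0.32)]
block [(array([319.4, 190.5,  74.1, 215.3]), 0.8)]
hole [[319.3411 180.6592]]
w500top [[319.6189 124.7807]]
w50 [[319.4623 282.3432]]
(array([ 0.4764, -0.222 ,  0.2   ]), array([[-0.3901,  0.9208, -0.    ],
       [ 0.9208,  0.3901, -0.0001],
       [-0.0001, -0.    , -1.    ]])) 3.0417
weight_500 [(array([314.9, 278.3,  16.5,  21.8]), 0.83), (array([313. , 128.7,  49. ,  38. ]), 0.56)]
block [(array([318.2, 192. ,  75.4, 217.7]), 0.94)]
hole [[317.8178 182.2744]]
w500top [[318.0254 126.7546]]
w50 [[317.7333 283.6709]]
```

View pics/wb.png

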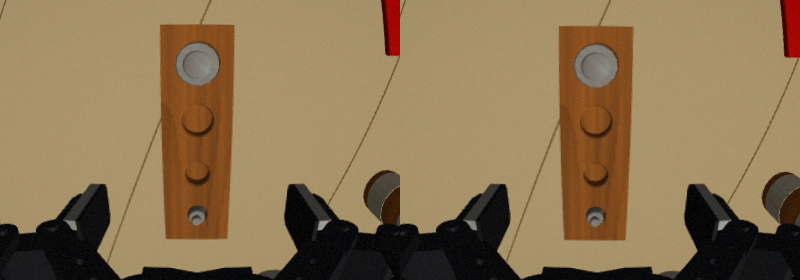

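The wrist view shows the block with weight_500 at crop (197,64), hole_200 at (197,121), the 25 mm hole at (197,172) and weight_50 at (197,216). The second move kept the same yaw, because it took the symmetric grasp. I'll do the flipped view with `move_j` and rectify both views to the plane of the block's top.

```bash
cat >> h.py <<'E'
def flipmove(P,O):
    q=robot.inverse_kinematics(P,O); robot.move_j(q); robot.pause(0.3)
def rectify(im,p,c,ex,half,z,s=0.0005):
    n=int(half/s); g=(np.arange(-n,n+1))*s; X,Y=np.meshgrid(g,g[::-1]); ey=np.array([-ex[1],ex[0]])
    W=np.stack([c[0]+X*ex[0]+Y*ey[0],c[1]+X*ex[1]+Y*ey[1],np.full_like(X,z)],-1).reshape(-1,3)
    u=proj("wrist",W,p).astype(np.float32).reshape(*X.shape,2)
    return cv2.remap(im,u[...,0],u[...,1],cv2.INTER_CUBIC)
E
python3 - <<'E'
from h import *
out=[]
ex=np.array([np.cos(np.radians(23)),np.sin(np.radians(23))])
for i,y in enumerate((113,-67)):
    flipmove([0.4765,-0.2217,0.2],[180,0,y]); p=pose(); im=vision.grab_frame("wrist")
    cv2.imwrite(f"pics/wc{i}.png",im[...,::-1]); np.savez(f"wc{i}.npz",p=p[0],R=p[1]); print(p[0],p[1][:,0],robot.current_time_s())
    r=rectify(im,p,[0.4765,-0.2217],ex,0.06,0.03,0.0003); out.append(r)
    g=cv2.medianBlur(cv2.cvtColor(r,cv2.COLOR_RGB2GRAY),5)
    h=cv2.HoughCircles(g[100:300,100:300],cv2.HOUGH_GRADIENT_ALT,1,20,param1=60,param2=0.5,minRadius=40,maxRadius=60); print(h if h is None else (h+[100,100,0]))
    cv2.line(r,(200,190),(200,210),(0,255,0)); cv2.line(r,(190,200),(210,200),(0,255,0))
cv2.imwrite("pics/rect.png",np.hstack(out)[...,::-1])
E
```

```text
[ 0.4765 -0.2217  0.2   ] [-0.3908  0.9205 -0.0001] 3.7417
[[[194.     199.      52.4381]]]
[ 0.4765 -0.2217  0.2   ] [-0.3907  0.9205 -0.    ] 4.3417
[[[188.     196.      50.4051]
  [188.     196.      57.3315]]]
```

View pics/rect.png

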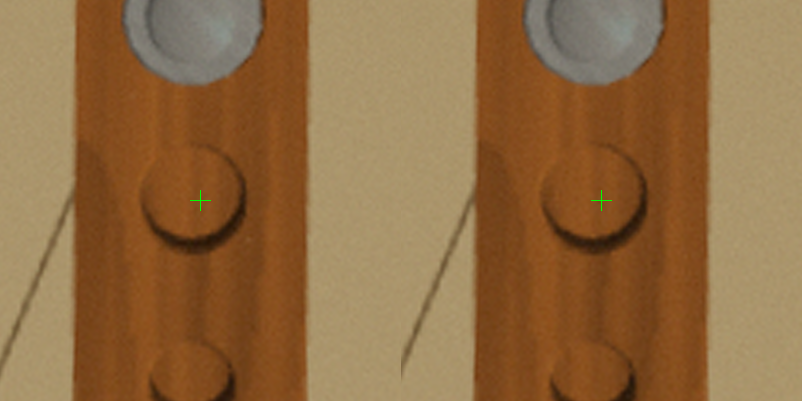

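Run:
```python
from h import *
ex=np.array([np.cos(np.radians(23)),np.sin(np.radians(23))])
q=np.array(robot.current_joint_positions()); q[6]+= -180 if q[6]>0 else 180; robot.move_j(q.tolist()); robot.pause(0.3)
p=pose(); im=vision.grab_frame("wrist"); np.savez("wd.npz",p=p[0],R=p[1]); cv2.imwrite("pics/wd.png",im[...,::-1])
print(p[0],p[1][:,0],q,robot.current_time_s())
d=np.load("wc0.npz"); pa=(d["p"],d["R"]); ia=cv2.imread("pics/wc0.png")[...,::-1].copy()
out=[]
for im_,p_ in((ia,pa),(im,p)):
    r=rectify(im_,p_,[0.4765,-0.2217],ex,0.06,0.03,0.0003); out.append(r)
    s=cv2.GaussianBlur(cv2.cvtColor(r,cv2.COLOR_RGB2HSV)[...,1],(5,5),0).astype(float)
    for rows in ((90,130),(265,305),(330,390)):
        m=s[rows[0]:rows[1]].mean(0); g=np.gradient(m); print(rows,"edges",np.argmax(g[30:140])+30,np.argmin(g[250:370])+250)
cv2.imwrite("pics/rect2.png",np.hstack(out)[...,::-1])
```

```text
[ 0.4765 -0.2217  0.2   ] [ 0.3909 -0.9204  0.0001] [  45.9932   19.3714  -29.5339   94.0161   10.0702   69.2673 -142.7267] 7.3417
(90, 130) edges 81 312
(265, 305) edges 80 312
(330, 390) edges 79 311
(90, 130) edges 74 307
(265, 305) edges 73 306
(330, 390) edges 72 304
```

View pics/rect2.png

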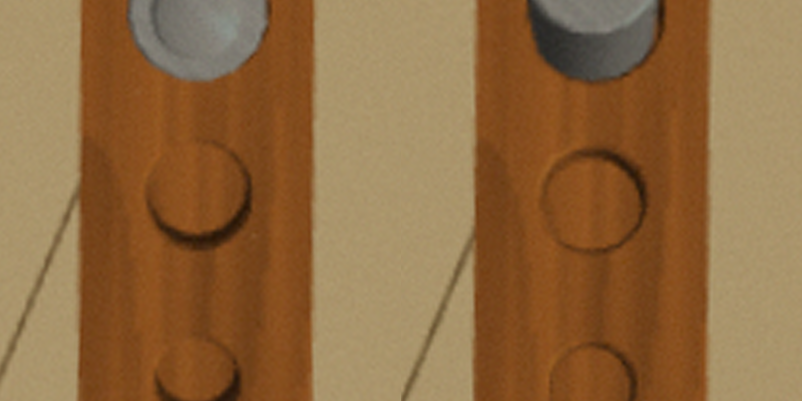

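```bash
cat > t.py <<'E'
from h import *
k=vision.calibration("wrist"); print(k["T_tool_cam"][:3],k["mtx"][:2]); print(vision.calibration("scene")["extrinsics"][:3])
E
python3 t.py; python3 t.py
```

```text
[[ 0.0011  0.9629  0.2698  0.069 ]
 [ 1.     -0.0011 -0.0001  0.0009]
 [ 0.0002  0.2697 -0.9629 -0.1262]] [[309.7069   0.     316.8367]
 [  0.     309.7069 197.421 ]]
[[ 0.5999  0.7996  0.0252 -0.3443]
 [-0.4375  0.3016  0.8471  0.2004]
 [ 0.6698 -0.5193  0.5308 -1.3443]]
[[ 0.0011  0.9629  0.2698  0.069 ]
 [ 1.     -0.0011 -0.0001  0.0009]
 [ 0.0002  0.2697 -0.9629 -0.1262]] [[309.7069   0.     316.8367]
 [  0.     309.7069 197.421 ]]
[[ 0.5999  0.7996  0.0252 -0.3443]
 [-0.4375  0.3016  0.8471  0.2004]
 [ 0.6698 -0.5193  0.5308 -1.3443]]
h.py:7:    if c=="wrist":
h.py:14:    if c=="wrist":
h.py:32:    u=proj("wrist",W,p).astype(np.float32).reshape(*X.shape,2)
```

`T_tool_cam` changes with the pose. Using the calibration read with each picture, the two opposite views agree to about 0.3 mm, which puts hole_200 at about (0.4740, -0.2223) with block yaw about 22.5°. Next is a look at the weight on the pan from above.

Run:
```python
from h import *
robot.move_to([0.5135,0.2965,0.24],[180,0,0]); robot.pause(0.3)
p=pose(); im=vision.grab_frame("wrist"); cv2.imwrite("pics/ws.png",im[...,::-1]); print(p[0],p[1][:,0],robot.current_time_s(),robot.current_joint_positions())
for r,pr in rec("weight_200","wrist"): print(r,pr,atz(ray("wrist",r[:2],p),0.095))
r=rectify(im,p,[0.5135,0.2965],np.array([1.,0]),0.04,0.106,0.0002)
g=cv2.medianBlur(cv2.cvtColor(r,cv2.COLOR_RGB2GRAY),5)
print(cv2.HoughCircles(g,cv2.HOUGH_GRADIENT_ALT,1,20,param1=40,param2=0.5,minRadius=30,maxRadius=100))
r2=rectify(im,p,[0.5135,0.2965],np.array([1.,0]),0.10,0.06,0.0005)
cv2.imwrite("pics/rs.png",np.hstack([r,r2])[...,::-1])
```

```text
[0.5138 0.2959 0.24  ] [ 1.     -0.0011  0.0001] 9.575 [   8.4524   39.4211  -69.709    78.5796   36.651    86.4038 -148.6936]
[318.5 189.4  25.6  41. ] 0.75 [0.5133 0.2934 0.095 ]
[608.  222.   32.9  20.6] 0.66 [ 0.4709 -0.1042  0.095 ]
[[[187.     210.      70.6479]
  [187.     210.      42.6818]
  [187.     210.      60.7202]
  [150.     129.      47.4707]
  [187.     210.      34.9341]]]
```

View pics/rs.png

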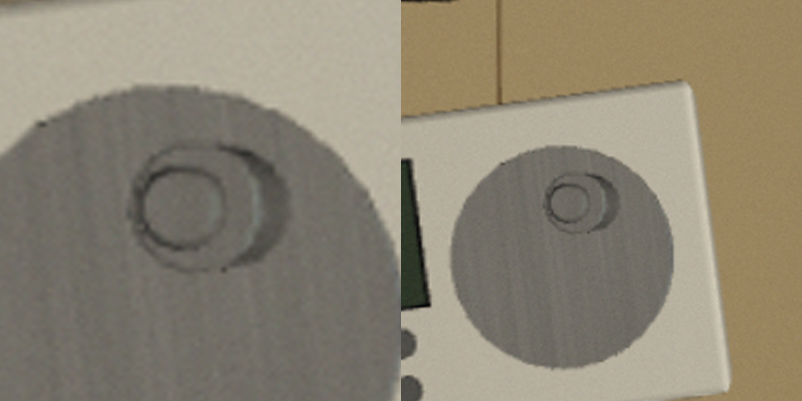

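The knob circle sits at crop (184,209), which puts weight_200 at about (0.510, 0.295) on the pan. Joint 3 is near its limit, so I'm checking IK for other yaws.

Run:
```python
from h import *
for y in (0,30,60,90,120,150):
  for z in (0.2,0.094): print(y,z,robot.inverse_kinematics([0.5102,0.2947,z],[180,0,y]))
```

```text
0 0.2 [   9.0207   40.7904  -68.853    82.9565   37.9849   81.8904 -150.2024]
0 0.094 [   7.7065   46.2223  -64.2335   90.5605   43.3522   71.2994 -154.2314]
30 0.2 [   9.6838   41.992   -70.9527   82.9345   39.5995   82.8045 -121.3161]
30 0.094 [   9.0117   48.3761  -67.7401   90.5165   46.2763   73.1933 -126.1675]
60 0.2 [ 10.0781  42.7925 -72.3019  82.9215  40.6532  83.4241 -92.0363]
60 0.094 [  9.7907  49.8982 -70.0683  90.4908  48.2463  74.558  -97.4411]
90 0.2 [ 10.0852  42.8075 -72.3268  82.9213  40.6727  83.4357 -62.0496]
90 0.094 [ 10.3009  51.0277 -71.7276  90.4741  49.6627  75.5844 -68.34  ]
120 0.2 [ 10.1136  42.8682 -72.4276  82.9204  40.752   83.4831 -32.1036]
120 0.094 [ 10.4585  51.4028 -72.267   90.469   50.1252  75.9278 -38.6303]
150 0.2 [ 10.1248  42.8922 -72.4674  82.92    40.7833  83.5018  -2.1249]
150 0.094 [ 10.4919  51.4842 -72.3833  90.4679  50.2251  76.0025  -8.6928]
```

Run:
```python
from h import *
X,Y=0.5102,0.2947
robot.line_to([X,Y,0.14],[180,0,0],velocity=0.2)
print("stop",robot.line_to([X,Y,0.092],velocity=0.06,f_stop=8)); print(robot.current_tool_pos())
fingers.gripper_to(0.0,force=40); print("gap",robot.current_finger_gap(),robot.current_finger_gap()*85,robot.current_tool_pos())
robot.line_to([X,Y,0.20],velocity=0.12); robot.pause(0.2)
p=pose(); im=vision.grab_frame("wrist"); print(p[0],robot.current_time_s(),robot.current_finger_gap(),robot.current_contact_force())
c=p[0]+p[1]@[0,0,-0.029+0.015]
# rectify at the knob top: underside = tcp z-0.032 -> top = tcp z +0.014
zt=p[0][2]+0.014
r=rectify(im,p,p[0][:2],np.array([1.,0]),0.03,zt,0.00015); cv2.line(r,(200,190),(200,210),(0,255,0)); cv2.line(r,(190,200),(210,200),(0,255,0))
print("tcp px",proj("wrist",[p[0][0],p[0][1],zt],p))
cv2.imwrite("pics/held.png",np.hstack([r,cv2.resize(im[100:300,220:420],(401,401))])[...,::-1])
```

```text
stop False
[0.5103 0.295  0.0924]
gap 0.2971497635829766 25.257729904553013 [0.5104 0.295  0.0924]
[0.51   0.2943 0.1991] 13.1 0.29800121404139474 [-0.0729  0.8392 -2.7812]
tcp px [[313.8751 281.0939]]
```

View pics/held.png

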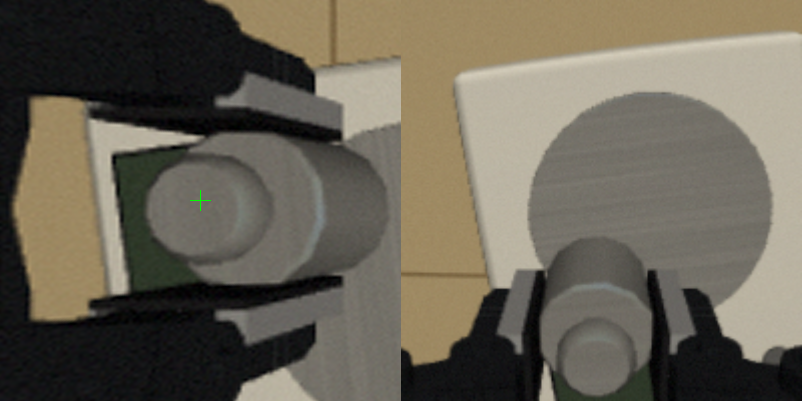

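The weight is held upright and centred in the fingers: knob circle about (200,207), pads symmetric about row 207. Next I move it over the hole and insert it with a force stop.

Run:
```python
from h import *
H=[0.4740,-0.2223]
robot.line_to([0.50,0.28,0.25],velocity=0.2)
robot.move_to([*H,0.25],[180,0,-67.5]); print(robot.current_joint_positions(),robot.current_eef_rot())
robot.line_to([*H,0.085],velocity=0.15); robot.pause(0.3)
p=pose(); print(p[0],robot.current_finger_gap(),robot.current_contact_force(),robot.current_time_s())
im=vision.grab_frame("wrist"); cv2.imwrite("pics/pre.png",im[...,::-1])
s=robot.line_to([*H,0.050],velocity=0.03,f_stop=6); robot.pause(0.1)
print(s,robot.current_tool_pos(),robot.current_contact_force(),robot.current_torque(),robot.current_time_s())
im=vision.grab_frame("wrist"); cv2.imwrite("pics/ins.png",im[...,::-1])
```

```text
[  66.7477   25.0835  -60.8059   88.9727   22.0918   78.9834 -153.3198] [-179.9452    0.0337  -67.3157]
[ 0.4743 -0.2225  0.0855] 0.2955060312207384 [-0.6001  0.2836 -1.16  ] 16.8917
False [ 0.4742 -0.2224  0.0502] [ 0.8196  0.3717 -2.4997] [0.0399 0.0278 0.0534] 18.3583
```

Run:
```python
from h import *
H=[0.4740,-0.2223]
s=robot.line_to([*H,0.046],velocity=0.02,f_stop=4); print(s,robot.current_tool_pos(),robot.current_contact_force())
fingers.gripper_to(0.5); robot.pause(0.2)
print(robot.current_finger_gap(),robot.current_contact_force())
robot.line_to([*H,0.12],velocity=0.1); robot.line_to([*H,0.2],velocity=0.25);fingers.gripper_to(1.0); robot.pause(0.2)
p=pose(); im=vision.grab_frame("wrist"); cv2.imwrite("pics/rel.png",im[...,::-1])
# knob top z expected 0.016+0.046=0.062 for w200, 0.078 for w500
ex=np.array([np.cos(np.radians(22.5)),np.sin(np.radians(22.5))])
r=rectify(im,p,H,ex,0.05,0.062,0.00025); cv2.line(r,(200,190),(200,210),(0,255,0)); cv2.line(r,(190,200),(210,200),(0,255,0))
r2=rectify(im,p,[0.4526,-0.1706],ex,0.05,0.078,0.00025); cv2.line(r2,(200,190),(200,210),(0,255,0)); cv2.line(r2,(190,200),(210,200),(0,255,0))
cv2.imwrite("pics/relr.png",np.hstack([r,r2])[...,::-1]); print(p[0],robot.current_time_s())
```

```text
True [ 0.4746 -0.2224  0.0484] [-0.0288  0.2102  4.9107]
0.5007167985739991 [-0.6751 -0.0425 -0.1356]
[ 0.474  -0.2223  0.2   ] 21.2167
```

View pics/relr.png

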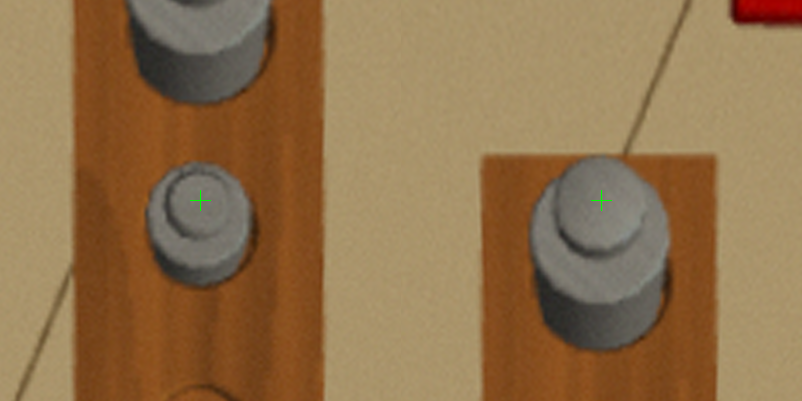

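weight_200 is home: bottom contact came at TCP z 0.0484, so its underside is about 16 mm above the counter, and the knob is on the mark at (198,204). weight_500 also shows at its predicted spot, (600,204). Before grasping it, I'll fly the inspection pose empty to measure the lens and check reach.

```bash
cat >> h.py <<'E'
def fin(L,az,back,roll):
    a=np.radians(az); t=np.radians(35); cz=np.array([np.sin(t)*np.cos(a),np.sin(t)*np.sin(a),np.cos(t)])
    z=-cz; y=np.cross([0,0,1],z); y/=np.linalg.norm(y); x=np.cross(y,z)
    R=np.stack([x,y,z],1)@Ro.from_euler("z",roll,degrees=True).as_matrix()
    return (np.array(L)+cz*back).tolist(), eul(R), cz
E
python3 - <<'E'
from h import *
L=[0.7954,-0.0481,0.105]
for roll in range(-90,90,30):
  for b in (0.183,0.25):
    P,O,cz=fin(L,198.6,b,roll); print(roll,b,np.round(P,3),robot.inverse_kinematics(P,O))
print(robot.current_joint_positions())
E
```

```text
-90 0.183 [ 0.696 -0.082  0.255] [  58.1187   29.7977  -62.4147   93.7412   18.8656   39.0343 -165.7031]
-90 0.25 [ 0.659 -0.094  0.31 ] [  66.9991   24.3265  -68.137    93.2186   11.2728   44.6692 -159.7237]
-60 0.183 [ 0.696 -0.082  0.255] [  37.6365   20.1217  -30.4649   94.4096  -10.9685   37.7062 -173.0206]
-60 0.25 [ 0.659 -0.094  0.31 ] [  49.6229   15.5326  -40.8701   93.7015  -10.312    44.3302 -173.377 ]
-30 0.183 [ 0.696 -0.082  0.255] [ -25.7628   23.6952   53.8267   96.76    -54.9508   51.8956 -171.0566]
-30 0.25 [ 0.659 -0.094  0.31 ] [ -33.6127   19.0851   64.8261   96.4979  -50.6281   57.6443 -173.5064]
0 0.183 [ 0.696 -0.082  0.255] [ 57.5591  29.2735 -61.3094  93.7569  17.5483  38.8182 105.2823]
0 0.25 [ 0.659 -0.094  0.31 ] [ 63.2221  21.1847 -61.0303  93.3104   4.1663  44.0937 115.6659]
30 0.183 [ 0.696 -0.082  0.255] [ 57.5591  29.2735 -61.3094  93.7569  17.5483  38.8182  75.2823]
30 0.25 [ 0.659 -0.094  0.31 ] [ 63.2221  21.1847 -61.0303  93.3104   4.1663  44.0937  85.6659]
60 0.183 [ 0.696 -0.082  0.255] [ 57.5591  29.2735 -61.3094  93.7569  17.5483  38.8182  45.2823]
60 0.25 [ 0.659 -0.094  0.31 ] [ 63.2221  21.1847 -61.0303  93.3104   4.1663  44.0937  55.6659]
[  65.9061   27.39    -59.2559   93.5809   24.3742   73.2222 -155.2662]
```

Run:
```python
from h import *
L=[0.7954,-0.0481,0.105]
P,O,cz=fin(L,198.6,0.25,-110); robot.move_to(P,O); robot.pause(0.4)
p=pose(); im=vision.grab_frame("wrist"); cv2.imwrite("pics/lens.png",im[...,::-1]); np.savez("lens.npz",p=p[0],R=p[1],T=vision.calibration("wrist")["T_tool_cam"])
print(p[0],P,O,robot.current_eef_rot(),robot.current_joint_positions(),robot.current_time_s())
print(rec("cam_head","wrist"),proj("wrist",L,p))
a=np.radians(18.6); ex=np.array([np.cos(a),np.sin(a)])
r=rectify(im,p,L[:2],ex,0.08,0.105,0.0004); r2=rectify(im,p,[0.815,-0.04],ex,0.1,0.012,0.0005)
for q in (r,r2): cv2.line(q,(200,190),(200,210),(0,255,0)); cv2.line(q,(190,200),(210,200),(0,255,0))
cv2.imwrite("pics/lensr.png",np.hstack([r,r2])[...,::-1])
```

```text
[ 0.6594 -0.0941  0.3096] [0.6594955932251512, -0.09383688599204446, 0.30978801107224796] [-146.6558890174331, -11.313354172283372, -54.798210225932834] [-146.6651  -11.3007  -54.8071] [  68.6035   26.2193  -71.692    93.1857   15.3208   45.2161 -142.7804] 22.65
[(array([380.9, 268.1,  56.1,  58.2]), 0.87), (array([476.2, 372.4,  52.1,  55.1]), 0.77), (array([318. , 167.7,  49.2,  54.3]), 0.75)] [[316.1612 168.8722]]
```

View pics/lensr.png

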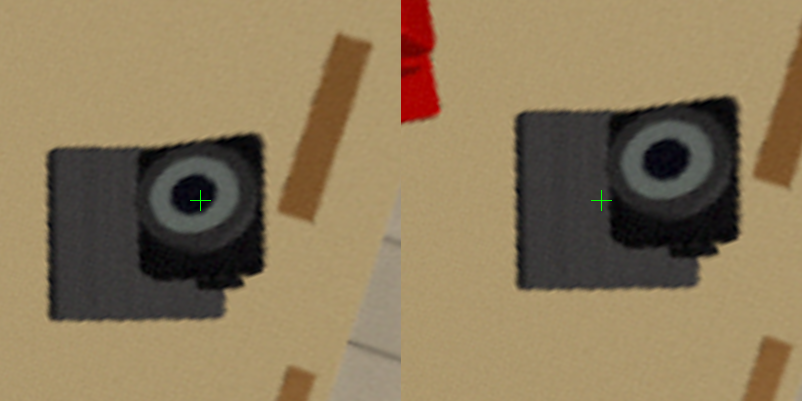

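The lens ring is at crop (194,195), so the lens centre is about (0.7925, -0.0470). The plate edges come out level in the rectified view, which confirms the azimuth of about 198.6°. Now I grasp weight_500.

Run:
```python
from h import *
W=[0.4526,-0.1706]
robot.move_to([*W,0.2],[180,0,-67.5]); print(robot.current_joint_positions(),robot.current_eef_rot())
robot.line_to([*W,0.12],velocity=0.2)
print(robot.line_to([*W,0.049],velocity=0.06,f_stop=8),robot.current_tool_pos())
fingers.gripper_to(0.0,force=80); print("gap",robot.current_finger_gap()*85,robot.current_tool_pos(),robot.current_contact_force())
robot.line_to([*W,0.10],velocity=0.06); robot.line_to([*W,0.25],velocity=0.2); robot.pause(0.3)
p=pose(); im=vision.grab_frame("wrist"); print(p[0],robot.current_finger_gap()*85,robot.current_contact_force(),robot.current_time_s())
ex=np.array([np.cos(np.radians(22.5)),np.sin(np.radians(22.5))])
zt=p[0][2]+0.029
r=rectify(im,p,p[0][:2],ex,0.04,zt,0.0002); cv2.line(r,(200,190),(200,210),(0,255,0)); cv2.line(r,(190,200),(210,200),(0,255,0))
cv2.imwrite("pics/held5.png",np.hstack([r,cv2.resize(im[60:360,170:470],(401,401))])[...,::-1])
```

```text
[  66.5152   22.516   -61.8253   99.4372   20.9272   70.5929 -158.0173] [-179.8536   -0.0344  -67.449 ]
False [ 0.453  -0.1707  0.0494]
gap 34.843011107127126 [ 0.4531 -0.1706  0.0495] [-0.1886  0.0331  4.2785]
[ 0.4522 -0.1705  0.2492] 34.9028945555997 [-0.3415  0.3987 -5.4019] 28.3167
```

View pics/held5.png

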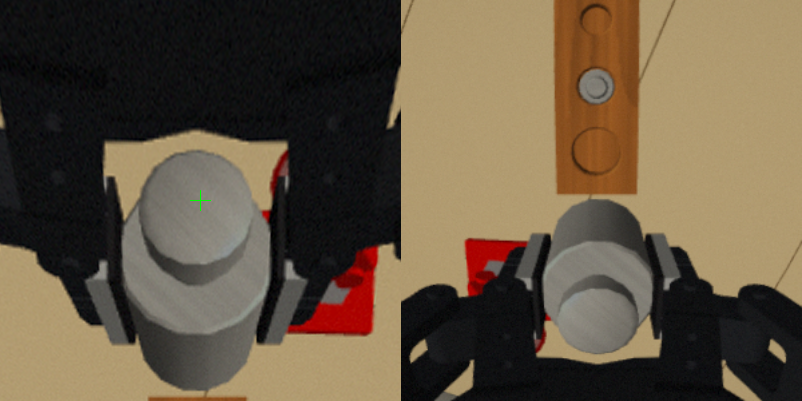

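weight_500 is held upright and square in the pads, and weight_200 is visible home in its hole. Now I move to the inspection pose.

Run:
```python
from h import *
L=[0.7925,-0.0470,0.105]
P,O,cz=fin(L,198.6,0.25,-110); robot.move_to(P,O)
P,O,cz=fin(L,198.6,0.183,-110); robot.line_to(P,O,velocity=0.1); robot.pause(0.8)
p=pose(); print(p[0],P,robot.current_eef_rot(),O,robot.current_finger_gap()*85,robot.current_contact_force(),robot.current_time_s())
u=p[0]+p[1]@[0,0,0.033]; print("underside in cam", (u-np.array(L))@cz, np.linalg.norm(np.cross(u-L,cz)))
ims=[vision.grab_frame(c) for c in("scene","side")]
print(proj("scene",[u,L]),proj("side",[u,L]))
im=vision.grab_frame("wrist"); print(proj("wrist",[u-p[1]@[0,0,0.062]],p))
cv2.imwrite("pics/final.png",np.vstack([np.hstack([cv2.resize(i[a:a+150,b:b+200],(400,300)) for i,a,b in((ims[0],130,270),(ims[1],90,190))]),np.hstack([cv2.resize(im[60:360,120:520],(400,300)),cv2.resize(ims[0][150:300,130:330],(400,300))])])[...,::-1])
```

```text
[ 0.693  -0.0805  0.2549] [0.6930179742408107, -0.08047940054617655, 0.2549048241048855] [-146.6589  -11.309   -54.7947] [-146.6558890174331, -11.313354172283372, -54.798210225932834] 34.938661102308764 [ 0.2526  0.0742 -5.3509] 30.8333
underside in cam 0.14996998427266678 6.023857393388965e-05
[[339.609  166.2484]
 [375.295  237.6274]] [[287.7267 126.596 ]
 [255.8955 173.3342]]
[[315.1848 303.2594]]
```

View pics/final.png

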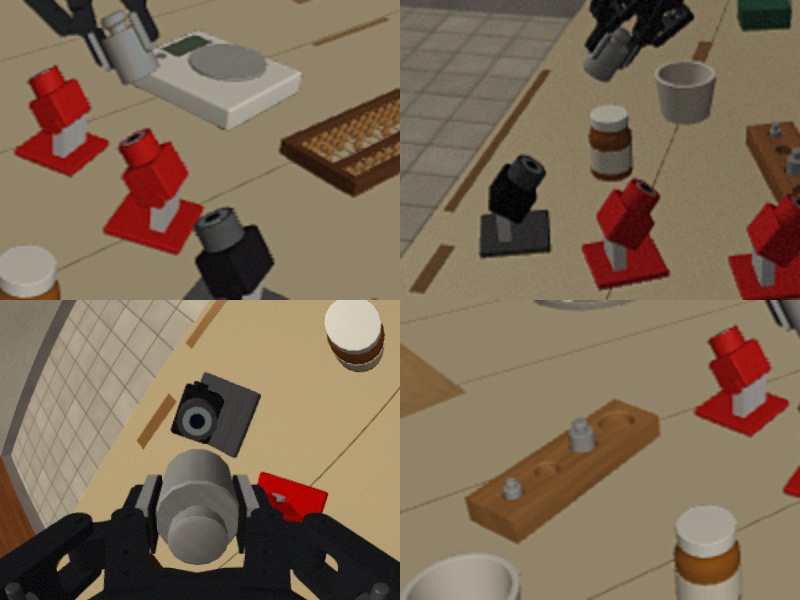

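The final view agrees with the numbers. The underside shows at (138,72) in the scene crop and about (600,68) in the side crop, against projections of (139,72) and (595,73). The lens is on its projection too, weight_200 and weight_50 are in the block, and nothing else has moved. I'm handing it in.

```bash
python3 -c "
from h import *
workorder.close_job(); print(robot.current_time_s(),robot.current_tool_pos(),robot.current_finger_gap()*85)"
```

```text
the job is handed in; nothing more can be done
the job is handed in; nothing more can be done
```

I put weight_200 in its own hole, then took weight_500 out of the block and handed the job in with it held before the black inspection camera. The job was handed in right after the last check, which was at 30.8 s; no verdict is reported.

**weight_200:** It met the bottom of the hole at the expected depth, with its underside about 16 mm above the counter. I released it, and later pictures show it upright and centred.

**weight_500:** From the arm's pose, the underside is 150.0 mm from the measured lens centre and 0.1 mm off its axis, aligned to the estimated viewing direction. This assumes my lens position, good to perhaps 2–3 mm, and the camera's heading, which I read from its base plate's edges. The scene and side pictures agreed with it to about 3 pixels. The grip was steady, with the pads about 35 mm apart.

**Surroundings:** The camera, weight_50, jar, mortar and abacus looked undisturbed in the last pictures. I judged this by eye and did not measure it.

**Disagreements along the way:**
- The first estimate of weight_200's position had a 5 mm residual, and a close look corrected it by about 4 mm.
- The wrist camera's calibration changes with the pose, so I used the reading from each picture. One view still showed about 1 mm of offset.

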